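# Strip the blade from a seized workshop fan

### The job

The fan's motor has seized and the blade has to come off so that the motor can be opened. Unscrew the six-sided plastic spinner - it has a left-hand thread, so it loosens clockwise, and it climbs as it turns - without straining the old thread: do not tighten it, pull on it before the thread lets go, or push it sideways. Put the spinner in the steel parts tray, then lift the blade straight off the shaft without wrenching it, and lay it down gently, hub upright, in the middle of the rubber mat; leave the other things on the bench where they are.

Things in the scene. Friction and masses are not known exactly. Their poses are not given: they have to be found in the camera images.
- motor: Fan motor, shaft up and seized (cannot turn), in a 136 mm square plywood cradle 50 mm high, fixed to the bench. Grey can 100 mm wide, up to z 90 mm. Origin: underside centre, z up along the shaft. A 32 mm seat (z 90-110) and a cross pin along x (z 104, 48 mm long) drive the hub; a spring collar under the hub pushes it up with about 15 N, and with none after 4 mm of rise.
- nose (a point): Top end of the steel threaded nose, 163 mm above the motor's origin, on the shaft axis (z up). Nose 22 mm thick, over the thread 29 mm. Coarse left-hand thread with 1 to 2 mm of axial play: the spinner climbs as it turns clockwise (seen from above) and lets go after 1.8 to 3.2 rad; the climb per turn and how much thread is left are not known and must be felt.
- blade: White plastic fan blade, 228 mm across, 0.11-0.18 kg: round hub 56 mm wide, 44 mm high, bore 34 mm, with four pitched vanes at the hub's x axis +45, 135, 225 and 315 deg, reaching from 1 to 30 mm above the hub's underside. Origin: centre of the hub's underside (98 mm above the motor's origin at the start), z up along the hub.
- hub_top (a point): Centre of the hub's top rim, 44 mm above the blade's origin. The hub is gripped here from above, once the spinner is off; its upper 14 mm stand clear of the vanes. It comes off after rising 65 mm.
- spinner: Black plastic hand nut, 0.03-0.05 kg: six-sided cup 40 mm across flats, 46 mm across corners, 28 mm high with a low dome to 33 mm, open below. Origin: centre of its underside, z up; a flat faces its x axis and every 60 deg. At the start it sits on the hub, on the thread. Let go part-way, it stays put. Its brittle thread, and the blade hub, stand up to about 30 N.
- spinner_top (a point): Crown of the spinner's dome, on its axis, 33 mm above its origin.
- tray: Open steel parts tray, 150 mm (x) by 130 mm (y), 30 mm high, walls and floor 4 mm, fixed. Origin: centre of its underside. It stands to the left or the right of the motor.
- mat: Black rubber mat, 300 mm square, 4 mm thick, fixed, on the other side of the motor from the tray. Origin: centre of its underside.
- screwdriver: Bystander: screwdriver lying on the bench beyond the motor; its axis is its x, handle to -x. Leave it alone.
- oil: Bystander: white plastic oil bottle, 52 mm thick, 150 mm high, standing beyond the motor. Origin: underside centre. Leave it alone.
- pedestal_nut: Bystander: white plastic ring, 60 mm wide, 14 mm high, lying beyond the motor. Origin: underside centre. Leave it alone.
Not all that is in view belongs to the job. Several things have the shape of the spinner; the one meant has the colours described above.

How it is judged:
On the way, in this order (a step that is already met when the one before it is completed fails the run):
1. the spinner is off the thread (z of spinner in the frame of motor above 0.172 m), for 0.1 s.
2. the spinner lies in the tray (z of spinner in the frame of tray between 0 and 0.03 m and x of spinner in the frame of tray between -0.072 and 0.072 m and y of spinner in the frame of tray between -0.062 and 0.062 m and contact force between the fingers and spinner below 0.1 N), for 0.1 s.
At the end, for the whole second after the job is handed in: The spinner lies at rest inside the tray (any way up), and the blade lies at rest on the mat, hub upright (within 7 deg), its centre within 40 mm of the mat's centre (z of spinner in the frame of tray between 0 and 0.03 m and x of spinner in the frame of tray between -0.072 and 0.072 m and y of spinner in the frame of tray between -0.062 and 0.062 m and linear speed of each of spinner, blade below 0.03 m/s and horizontal distance between blade and mat below 0.04 m and z of blade in the frame of mat between 0 and 0.012 m and angle between blade's own z axis and vertical below 0.12 rad); the robot touches nothing.
It fails at once if the spinner is tightened or pressed down hard on the blade hub (over 30 N between them) (contact force between spinner and blade above 30 N).
It fails at once if the thread is strained by pulling, side load or turning without following it (over 30 N between spinner and motor) (contact force between spinner and motor above 30 N).
It fails at once if the blade hub is wrenched against the shaft (over 30 N between blade and motor) (contact force between blade and motor above 30 N).
It fails at once if the blade is let fall (linear speed of blade above 0.6 m/s and contact force between the fingers and blade below 0.05 N).
It fails at once if the screwdriver, the oil bottle or the plastic ring is pushed aside (over 30 mm) (distance of any of screwdriver, oil, pedestal_nut from where it was at the start of the episode above 0.03 m).
It also fails if it takes over 72 s, if anything falls off the work surface, if the arm or the gripper's body presses on something with over 40 N, if the wrist force passes 120 N, or if a joint passes its speed limit or range.

### The arm

A 6-joint arm with a two-finger parallel gripper is mounted at the origin on the work surface. World frame = base frame: x ahead of the robot, y to its left, z up, the work surface at z = 0. Lengths are in m, angles in rad, forces in N, time in s.
With the tool pointing down it reaches from about 0.375 to 0.9 m from the base axis. Payload 3.1 kg.
Tool frame: the origin (TCP) lies midway between the tips of the shut fingers; the grasp point (between the pads) lies 19 mm behind it; x points along the fingers, z is the direction in which the jaws open and shut, and the axes are right-handed (so a half turn about x gives the same grasp; the last joint's range is limited). The gripper opens to 85 mm and grips with 20 to 120 N. Pads are 22 mm wide; open, the fingers measure 114 mm over their backs; the gripper's body (76 mm by 85 mm) begins 54 mm behind the grasp point. The pads swing forward as they close: fully open they stand 13 mm farther back than shut.
Start: joints at [1.081, 0.527, 1.433, -0, 1.181, -0.178], TCP at [0.192, 0.595, 0.231] pointing down, gripper open.
Joint ranges: [-3.08, 3.08], [-0.75, 2.2], [0.22, 2.44], [-1.43, 4.57], [0, 2.65], [-2.85, 2.85]. Speed limits (rad/s): [2.79, 2.79, 3.14, 3.14, 3.14, 3.14].

### API

Orientations are given as a unit quaternion [x, y, z, w].
In Python, from station import status, snapshot, camera_params, ticket gives the robot as it stands.
- The arm moves only by the tool arm_command, never from a script. Its argument "series" is a list that holds one entry, the list of rows, each a list of 4 numbers: the shift along the tool's x, y, z in mm, then the turn about the tool's x in rad. A call has 1 to 10 rows; each row shifts and turns the commanded pose from where the row before left it, along the tool's axes as they then stand; what a row does not reach is not made up. A row lasts 1/10 s, in which the tool goes at most 50 mm and 8.59 degrees, less where a joint would pass 70% of its speed; a pose out of reach is approached as far as the arm can. A call is refused whole if a number of a shift passes 50 or a number of a turn 0.15, either way. A call with a gripper value outside its range is refused whole. "jaw" is the opening in per cent of the stroke, from 0 (shut) to 100 (fully open), set as the call begins (left out, the last holds). The fingers move at their own pace and stop on an object; "force" is the grip in N (left out, the last holds). Time passes only in rows, so rows that do not move let the fingers close. It gives the time, the measured TCP pose, the force and the opening at its end, in the units of the state.
- status.sense(): the state, without advancing time (a new reading comes with each control period).
- snapshot(name): name is "scene" or "top" or "wrist"; returns the picture (480x640x3 uint8, red, green, blue); there is no depth.
- camera_params(name): a dict with "fovy" (degrees; the focal length in pixels is half the picture's height over the tangent of half this angle, whatever the lens; pixels are square), "cx", "cy" (the principal point, pixels), "k1" (the pictures are not rectified: a ray, as slopes to the right and down, at radius r is drawn at 1 + k1 r^2 times it, then the intrinsics apply), "extrinsics" (4x4, takes a point from camera to world coordinates); the wrist camera has in their place "mount" (4x4, takes a point from camera to tool coordinates, whose origin is the TCP and whose axes are the tool frame's). Camera axes: x right, y down, z forward; pixel columns grow to the right and rows downward; lengths in m; the calibration is good to about 2 mm. A picture is of the moment at which its call begins: read the wrist's pose just before it. camera_params takes no time and is no camera call.
- ticket.sign_off(): hands the job in, once; it reports no verdict.
The state is a dict: "t": time; "q": joint angles; "qd": joint speeds; "tau": joint torques, N m; "tcp_pos": TCP position; "tool_rot": TCP orientation; "force": force on the tool from outside, world axes, zero at the start; "ft_torque": the same for the moment, N m; "finger_gap": opening from 0.0 (shut) to 1.0 (fully open).
Only numpy, scipy, OpenCV 4.12 (cv2) and the standard library are available. Lean on these libraries where they do the work, as an engineer would, in place of code of your own. Each camera call takes 0.05 s, during which the arm holds its last target. There are 200 camera calls.

## Working session

There is one attempt and no reset: what is moved stays moved. The work goes in short steps, Python scripts to look and compute and a tool call to move; the robot and the scene stay as the last step left them, time stands still between calls to the robot, and variables do not carry over. Pictures are saved under pics/ and viewed, about 8 in all and at most 12, crops included, and the job is handed in when it is done.

Besides the shell and the picture viewer there is one more tool, called after ">>>" as name(argument=value, ...) on one line, values as JSON. arm_command: Moves the arm, as the interface text tells. Its arguments: {"type":"object","properties":{"series":{"type":"array"},"jaw":{"type":"number"},"force":{"type":"number"}},"required":["series"]}

```bash
ls; mkdir -p pics; python3 - <<'E'
from station import status,snapshot,camera_params
import cv2
print(status.sense())
for n in("scene","top"):
    cv2.imwrite(f"pics/{n}1.png",snapshot(n)[:,:,::-1])
for n in("scene","top","wrist"): print(n,camera_params(n))
E
```

```text
pics
{'t': 0.0, 'q': array([ 1.08049405e+00,  5.28491407e-01,  1.43391675e+00, -1.58205539e-05,
        1.18140027e+00, -1.78488268e-01]), 'qd': array([ 0.000429  , -0.00057098,  0.00011888, -0.00099923,  0.00147224,
       -0.00016605]), 'tau': array([ 6.82907539e-04, -4.42349267e+01, -1.78023988e+01, -2.86963732e-04,
        8.45865608e-03,  2.40721683e-06]), 'tcp_pos': array([0.19136286, 0.5942208 , 0.23031352]), 'tool_rot': array([-0.41664504,  0.57227483,  0.41595282,  0.57086922]), 'force': array([ 0.77385517, -0.23594091,  0.25077734]), 'ft_torque': array([0.04690176, 0.00578218, 0.02661147]), 'finger_gap': 0.9996024033717064}
scene {'fovy': 47.84412922167291, 'cx': 319.01322987079, 'cy': 236.74196981573343, 'k1': -0.08719659133232488, 'extrinsics': array([[ 0.26739996,  0.63346645, -0.72609745,  1.38496891],
       [ 0.96358151, -0.17358602,  0.20341724, -0.23634918],
       [ 0.00281764, -0.75404784, -0.65681345,  0.85220662],
       [ 0.        ,  0.        ,  0.        ,  1.        ]])}
top {'fovy': 57.351443033296974, 'cx': 315.038976362585, 'cy': 243.92145187249974, 'k1': -0.009972506398298133, 'extrinsics': array([[-0.16982948, -0.96506493,  0.19951852,  0.41092745],
       [-0.98546787,  0.16562949, -0.03768212,  0.01599675],
       [ 0.00331954, -0.20301862, -0.97916925,  0.93442483],
       [ 0.        ,  0.        ,  0.        ,  1.        ]])}
wrist {'fovy': 65.78457642981091, 'cx': 309.57841669341025, 'cy': 236.73018113446517, 'k1': -0.05182129654723663, 'mount': array([[ 1.96773344e-04, -2.65724480e-01,  9.64048994e-01,
        -1.42336951e-01],
       [ 5.39955032e-04, -9.64048843e-01, -2.65724549e-01,
         6.78601927e-02],
       [ 9.99999835e-01,  5.72830613e-04, -4.62198448e-05,
        -2.60645782e-05],
       [ 0.00000000e+00,  0.00000000e+00,  0.00000000e+00,
         1.00000000e+00]])}
```

View pics/top1.png

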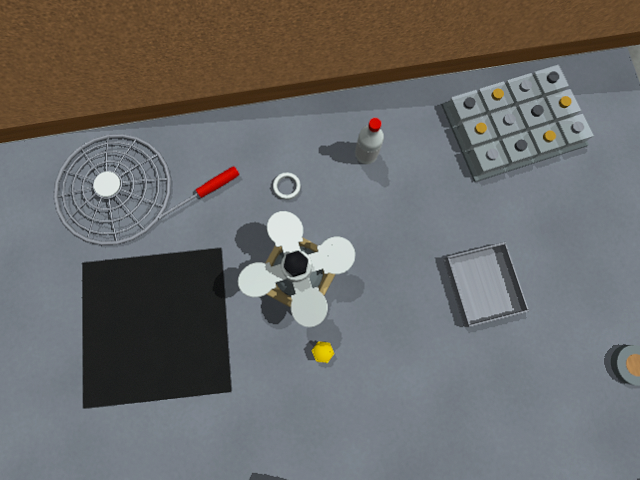

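View pics/scene1.png

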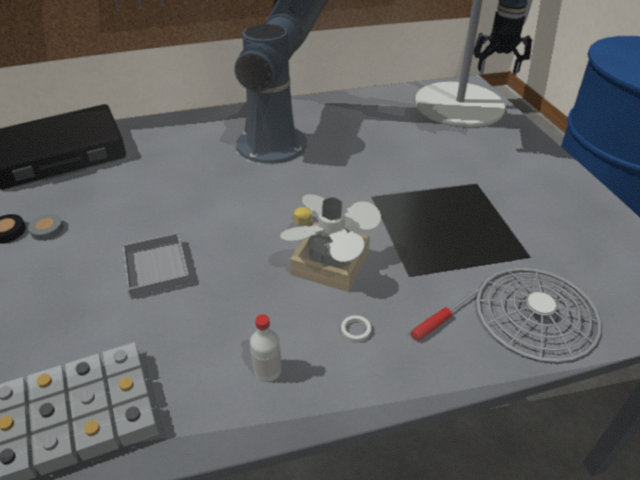

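```bash
cat >h.py <<'E'
import numpy as np,cv2
from scipy.spatial.transform import Rotation as R
from station import status,snapshot,camera_params
def cam(n,s=None):
    p=camera_params(n); f=240/np.tan(np.radians(p["fovy"])/2)
    if n=="wrist":
        T=np.eye(4);T[:3,:3]=R.from_quat(s["tool_rot"]).as_matrix();T[:3,3]=s["tcp_pos"];E=T@p["mount"]
    else:E=p["extrinsics"]
    K=np.array([[f,0,p["cx"]],[0,f,p["cy"]],[0,0,1]]);D=np.array([p["k1"],0,0,0,0.])
    return K,D,E
def at_z(c,uv,z):
    K,D,E=c;u=cv2.undistortPoints(np.float64(uv).reshape(-1,1,2),K,D).reshape(-1,2)
    d=np.c_[u,np.ones(len(u))]@E[:3,:3].T;o=E[:3,3]
    return o+d*((z-o[2])/d[:,2])[:,None]
def proj(c,P):
    K,D,E=c;Ei=np.linalg.inv(E);r=cv2.Rodrigues(Ei[:3,:3])[0]
    return cv2.projectPoints(np.float64(P).reshape(-1,1,3),r,Ei[:3,3],K,D)[0].reshape(-1,2)
E
python3 - <<'E'
from h import *
c=cam("top")
im=cv2.imread("pics/top1.png")
print("spinner top",at_z(c,[[296,263]],.173),"mat",at_z(c,[[82,263],[221,249],[231,391],[83,407]],.004))
print("tray",at_z(c,[[447,254],[503,244],[525,311],[470,326]],.03))
print("vanes",at_z(c,[[285,230],[337,255],[309,307],[257,279]],.113))
print("bottle/ring",at_z(c,[[375,125]],.15),at_z(c,[[287,186]],.014))
cv2.imwrite("pics/c1.png",cv2.resize(im[200:340,220:380],None,fx=5,fy=5,interpolation=cv2.INTER_CUBIC)[:600,:800])
E
```

```text
spinner top [[0.53801395 0.02545786 0.173     ]] mat [[0.64394848 0.48073167 0.004     ]
 [0.6238291  0.18226187 0.004     ]
 [0.32937223 0.19971911 0.004     ]
 [0.34888198 0.49801527 0.004     ]]
tray [[ 0.52707234 -0.28813397  0.03      ]
 [ 0.52790598 -0.4099982   0.03      ]
 [ 0.38416706 -0.41888746  0.03      ]
 [ 0.37411676 -0.30020067  0.03      ]]
vanes [[ 0.61503835  0.03670422  0.113     ]
 [ 0.55002829 -0.05313194  0.113     ]
 [ 0.46232753  0.01574984  0.113     ]
 [ 0.53038332  0.10337763  0.113     ]]
bottle/ring [[ 0.78297012 -0.16862916  0.15      ]] [[0.73731109 0.01931418 0.014     ]]
```

View pics/c1.png

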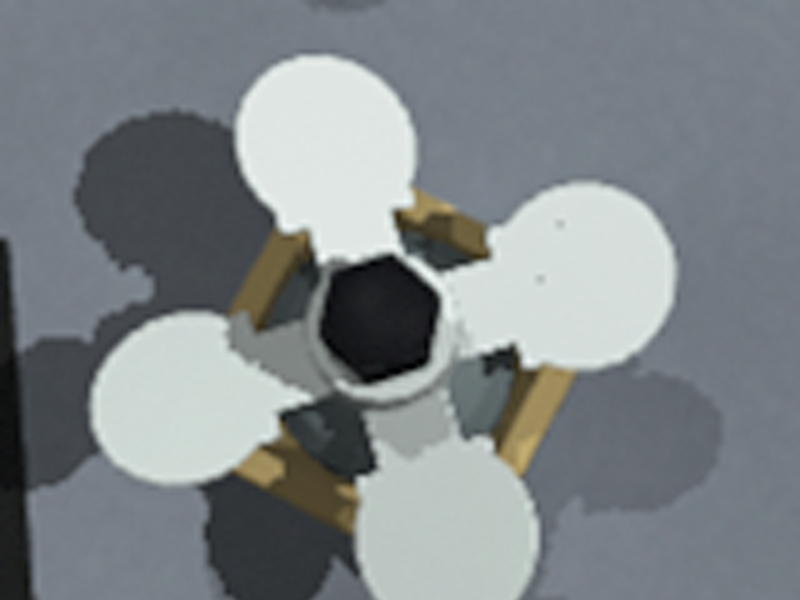

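```bash
python3 - <<'E'
from h import *
c=cam("top");im=cv2.imread("pics/top1.png")
s=status.sense();M=R.from_quat(s["tool_rot"]).as_matrix();print(M.round(4));
uv=np.array([(390,252),(443,297),(433,360),(378,383),(322,347),(328,285)])/5+[220,200]
P=at_z(c,uv,.170);print(P.round(4),P.mean(0));d=P-P.mean(0)
print(np.degrees(np.arctan2(d[:,1],d[:,0])).round(1),np.hypot(d[:,0],d[:,1]))
V=at_z(c,[[285,230],[337,255],[309,307],[257,279]],.113)-[.538,.0255,0];print("vane az",np.degrees(np.arctan2(V[:,1],V[:,0])))
yaw=np.arctan2(M[1,2],M[0,2]);print("toolz yaw",np.degrees(yaw))
print("delta tool:",(M.T@(np.array([.538,.0255,.33])-s["tcp_pos"])*1000).round(1))
E
```

```text
[[-9.000e-04 -9.518e-01  3.068e-01]
 [-1.700e-03  3.068e-01  9.518e-01]
 [-1.000e+00  3.000e-04 -1.900e-03]]
[[0.5602 0.0184 0.17  ]
 [0.5411 0.0025 0.17  ]
 [0.5196 0.0097 0.17  ]
 [0.5148 0.0301 0.17  ]
 [0.5307 0.0474 0.17  ]
 [0.5522 0.0419 0.17  ]] [0.53644947 0.02499933 0.17      ]
[ -15.6  -78.3 -137.9  166.8  104.3   46.9] [0.02469828 0.02294707 0.02275272 0.02220574 0.02314267 0.02310555]
vane az [   8.27490183  -81.3029109  -172.65807277   95.58594583]
toolz yaw 72.1312995569611
delta tool: [ -98.9 -504.3 -435.2]
```

>>> arm_command(series=[[[-40, 0, 0, 0.15], [-40, 0, 0, 0.15]]])

```text
t: 0.3
tcp_pos: [0.1911, 0.5937, 0.31]
tool_rot: [-0.325, 0.63, 0.323, 0.627]
force: [1.3, 1.0, 0.2]
finger_gap: 1.002
```

```bash
python3 -c "
from h import *
s=status.sense();print(s['t'],s['q'].round(3),s['tcp_pos'],R.from_quat(s['tool_rot']).as_matrix().round(3))"
```

```text
0.3 [1.08  0.454 1.335 0.    1.359 0.128] [0.19111708 0.59367522 0.30998373] [[-0.003 -0.815  0.579]
 [-0.005  0.579  0.815]
 [-1.    -0.001 -0.006]]
```

>>> arm_command(series=[[[0, -44, -19, 0], [0, -44, -19, 0], [0, -44, -19, 0], [0, -44, -19, 0], [0, -44, -19, 0], [0, -44, -19, 0], [0, -44, -19, 0], [0, -44, -19, 0], [0, -44, -19, 0], [0, -44, -19, 0]]])

```text
t: 1.3
tcp_pos: [0.4432, 0.1848, 0.3111]
tool_rot: [-0.326, 0.627, 0.326, 0.627]
force: [0.8, 0.7, 0.4]
finger_gap: 0.998
```

>>> arm_command(series=[[[11, -43, -18, 0], [11, -43, -18, 0], [11, -43, -18, 0], [11, -42, -19, 0], [0, 0, 0, -0.12], [0, 0, 0, -0.12], [0, 0, 0, -0.107], [0, 0, 0, 0], [0, 0, 0, 0]]])

```text
t: 2.2
tcp_pos: [0.5406, 0.0287, 0.267]
tool_rot: [-0.429, 0.562, 0.429, 0.562]
force: [0.0, -0.3, -0.1]
finger_gap: 1.0
```

```bash
python3 - <<'E'
from h import *
s=status.sense();im=snapshot("wrist")[:,:,::-1];cv2.imwrite("pics/w1.png",im)
np.save("s1.npy",s,allow_pickle=True)
print(s["t"],s["tcp_pos"],s["q"],s["force"])
c=cam("wrist",s)
print(proj(c,[[.5365,.025,.170]]))
E
```

```text
2.2 [0.54056747 0.02867509 0.26704321] [-1.53506209e-01  3.72621876e-01  1.59968556e+00 -2.61484575e-05
  1.16995036e+00 -1.45726456e+00] [ 0.0269986  -0.32292192 -0.06309378]
[[302.6984964  235.27187445]]
```

View pics/w1.png

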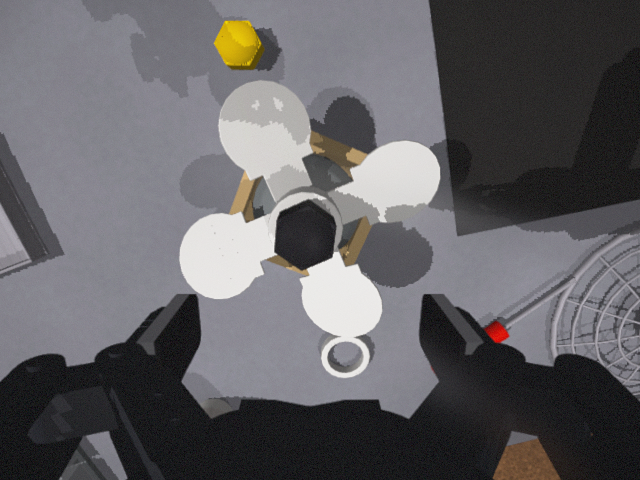

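```bash
cat > hexfit.py <<'E'
from h import *
from scipy.optimize import least_squares
def fit(im,c,z,seed):
    g=im.max(2);m=(g<75).astype(np.uint8)
    n,l,st,ce=cv2.connectedComponentsWithStats(m,connectivity=4)
    k=l[seed[1],seed[0]];cn=max(cv2.findContours((l==k).astype(np.uint8),0,1)[0],key=cv2.contourArea)
    ap=cv2.approxPolyDP(cn,.035*cv2.arcLength(cn,True),True).reshape(-1,2)
    return st[k],ap,cn
if __name__=="__main__":
    s=np.load("s1.npy",allow_pickle=True).item();im=cv2.imread("pics/w1.png");c=cam("wrist",s)
    st,ap,cn=fit(im,c,.17,(305,236));print(st,ap.tolist())
    P=at_z(c,cn.reshape(-1,2),.166)[:,:2]
    # hexagon support fit: silhouette ~ hex of 40 across flats
    def r(x):
        d=P-x[:2];a=x[2]+np.arange(6)*np.pi/3
        return (d@np.array([np.cos(a),np.sin(a)])).max(1)-x[3]
    best=min((least_squares(r,[.5365,.025,a0,.02],loss="soft_l1",f_scale=.0005) for a0 in (0,.26,.52,.8)),key=lambda q:q.cost)
    print("centre",best.x[:2],"flat deg",np.degrees(best.x[2])%60,"half AF",best.x[3],"rms",np.sqrt(np.mean(best.fun**2)))
    M=R.from_quat(s["tool_rot"]).as_matrix();print(M.round(4).tolist(),np.degrees(np.arctan2(M[1,2],M[0,2])))
    print("delta tool",(M.T@(np.r_[best.x[:2],0]-s["tcp_pos"])*1e3))
E
python3 hexfit.py
```

```text
[ 275  200   61   70 3212] [[310, 200], [277, 220], [275, 251], [300, 269], [333, 249], [333, 217]]
centre [0.53793616 0.02593403] flat deg 7.984081790680747 half AF 0.02098346345524466 rms 0.000954918689144632
[[-0.0007, -0.9646, 0.2639], [0.0001, 0.2639, 0.9646], [-1.0, 0.0007, -0.0001]] 74.70043780407383
delta tool [267.04467422   1.63903004  -3.31172413]
```

```bash
cat > hf.py <<'E'
from hexfit import *
from scipy.optimize import minimize
def model(x,z0=.142):
    a=x[2]+np.pi/6+np.arange(6)*np.pi/3;h=np.c_[np.cos(a),np.sin(a)]*.0231+x[:2]
    P=[np.c_[h,np.full(6,z0)],np.c_[h,np.full(6,z0+.028)]];b=np.arange(16)*np.pi/8
    P.append(np.c_[np.c_[np.cos(b),np.sin(b)]*.008+x[:2],np.full(16,z0+.0325)]);return np.vstack(P)
def solve(obs,z0=.142,x0=(.5375,.0255)):
    def r(x):
        o=[]
        for c,cn in obs:
            h=cv2.convexHull(proj(c,model(x,z0)).astype(np.float32))
            o+=[cv2.pointPolygonTest(h,(float(p[0]),float(p[1])),True)-.5 for p in cn.reshape(-1,2)]
        return np.clip(o,-3,3)
    return min((minimize(lambda x:np.mean(np.abs(r([x[0]/1e3,x[1]/1e3,x[2]/50]))),[x0[0]*1e3,x0[1]*1e3,a*50],method="Nelder-Mead") for a in np.radians([5,15,25,35,45,55])),key=lambda q:q.fun)
if __name__=="__main__":
    s=np.load("s1.npy",allow_pickle=True).item();w=cv2.imread("pics/w1.png");cw=cam("wrist",s)
    t=cv2.imread("pics/top1.png");ct=cam("top")
    ow=(cw,fit(w,cw,0,(305,236))[2]);ft=fit(t,ct,0,(296,263));print(ft[0]);ot=(ct,ft[2])
    for n,o in(("w",[ow]),("t",[ot]),("both",[ow,ot])):
        q=solve(o);print(n,q.x[:2],np.degrees(q.x[2]/50)%60,q.fun)
E
python3 hf.py
```

```text
[284 251  24  26 458]
w [539.2976106   25.70184801] 8.46395210929727 0.7053071784953012
t [539.99317475  27.03835155] 5.652900866888416 0.3973269801105021
both [539.35594696  25.78768916] 8.835345116433508 0.6759783413231313
```

>>> arm_command(series=[[[20, 0.5, -3, 0], [25, 0, 0, 0], [20, 0, 0, 0], [0, 0, 0, 0.11], [0, 0, 0, 0], [0, 0, 0, 0]]])

```text
t: 2.85
tcp_pos: [0.5399, 0.026, 0.2026]
tool_rot: [-0.399, 0.584, 0.398, 0.584]
force: [-0.1, 0.5, 1.2]
finger_gap: 1.0
```

```bash
python3 - <<'E'
from hf import *
s=status.sense();w=np.ascontiguousarray(snapshot("wrist")[:,:,::-1]);cv2.imwrite("pics/w2.png",w);np.save("s2.npy",s,allow_pickle=True)
c=cam("wrist",s);u=proj(c,[[.5393,.0258,.172]])[0].astype(int);print(s["tcp_pos"],u)
f=fit(w,c,0,u);print(f[0],f[1].tolist());q=solve([(c,f[2])]);print(q.x[:2],np.degrees(q.x[2]/50)%60,q.fun)
h=cv2.convexHull(proj(c,model([q.x[0]/1e3,q.x[1]/1e3,q.x[2]/50])).astype(np.int32))
v=cv2.convertScaleAbs(w,alpha=2.5);cv2.polylines(v,[h],True,(0,0,255),1);cv2.drawContours(v,[f[2]],-1,(0,255,0),1);cv2.imwrite("pics/w2v.png",v)
E
```

```text
[0.53988406 0.02597404 0.20257547] [308 274]
[ 269  219   80   95 5836] [[311, 219], [269, 252], [271, 294], [307, 313], [346, 293], [343, 238]]
[539.40396311  25.59522373] 8.789642075254674 0.7352419273817037
```

View pics/w2v.png

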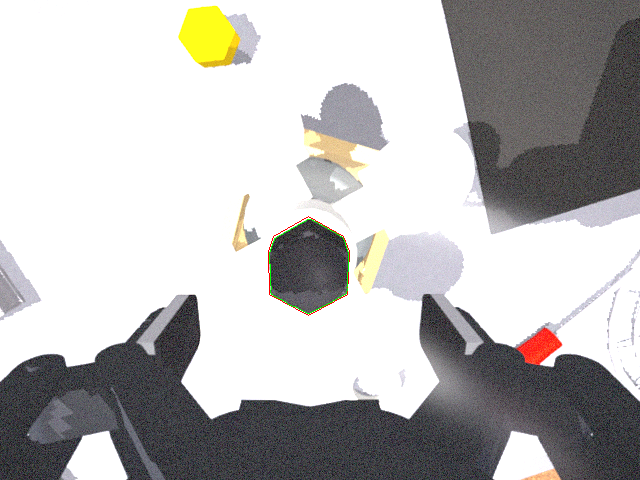

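>>> arm_command(series=[[[20, 0.3, -0.5, 0], [20, 0, 0, 0], [15, 0, 0, 0], [4.5, 0, 0, 0], [0, 0, 0, 0], [0, 0, 0, 0]]], jaw=65)

```text
t: 3.5
tcp_pos: [0.5398, 0.0254, 0.1437]
tool_rot: [-0.399, 0.584, 0.398, 0.585]
force: [-0.5, -0.6, -0.8]
finger_gap: 0.648
```

>>> arm_command(series=[[[0, 0, 0, 0], [0, 0, 0, 0], [0, 0, 0, 0], [0, 0, 0, 0]]], jaw=40, force=20)

```text
t: 3.9
tcp_pos: [0.5398, 0.0254, 0.1436]
tool_rot: [-0.399, 0.584, 0.398, 0.585]
force: [0.1, 0.6, 3.9]
finger_gap: 0.465
```

>>> arm_command(series=[[[0, 0, 0, 0.08], [0, 0, 0, 0.08], [0, 0, 0, 0]]])

```text
t: 4.2
tcp_pos: [0.5399, 0.0254, 0.1437]
tool_rot: [-0.35, 0.614, 0.349, 0.615]
force: [0.7, -0.7, 5.5]
finger_gap: 0.463
```

>>> arm_command(series=[[[-0.1, 0, 0, 0.08], [-0.1, 0, 0, 0.08], [0, 0, 0, 0]]])

```text
t: 4.5
tcp_pos: [0.5399, 0.0254, 0.144]
tool_rot: [-0.3, 0.64, 0.299, 0.641]
force: [0.1, -0.3, 5.0]
finger_gap: 0.463
```

```bash
python3 -c "
from h import *
s=status.sense();print(s['q'][5],s['force'],s['ft_torque'],s['tcp_pos'])"
```

```text
-1.0343867360344088 [ 0.05183361 -0.34797846  4.95989955] [-0.08163433  0.00196535 -0.03028272] [0.53990497 0.02539942 0.14396792]
```

>>> arm_command(series=[[[-0.1, 0, 0, 0.08], [-0.1, 0, 0, 0.08], [-0.1, 0, 0, 0.08], [-0.1, 0, 0, 0.08], [0, 0, 0, 0]]])

```text
t: 5.0
tcp_pos: [0.5398, 0.0254, 0.1443]
tool_rot: [-0.194, 0.679, 0.193, 0.681]
force: [-0.1, 0.3, 4.7]
finger_gap: 0.464
```

>>> arm_command(series=[[[-0.1, 0, 0, 0.08], [-0.1, 0, 0, 0.08], [-0.1, 0, 0, 0.08], [-0.1, 0, 0, 0.08], [0, 0, 0, 0]]])

```text
t: 5.5
tcp_pos: [0.5397, 0.0254, 0.1445]
tool_rot: [-0.083, 0.702, 0.083, 0.703]
force: [-0.6, -0.2, 6.3]
finger_gap: 0.461
```

>>> arm_command(series=[[[-0.15, 0, 0, 0.08], [-0.15, 0, 0, 0.08], [-0.15, 0, 0, 0.08], [-0.15, 0, 0, 0.08], [0, 0, 0, 0]]])

```text
t: 6.0
tcp_pos: [0.5394, 0.0255, 0.1448]
tool_rot: [0.029, 0.706, -0.029, 0.707]
force: [-1.2, -0.6, 4.3]
finger_gap: 0.461
```

>>> arm_command(series=[[[-0.15, 0, 0, 0.08], [-0.15, 0, 0, 0.08], [-0.15, 0, 0, 0.08], [-0.15, 0, 0, 0.08], [0, 0, 0, 0]]])

```text
t: 6.5
tcp_pos: [0.5393, 0.0254, 0.1452]
tool_rot: [0.141, 0.693, -0.141, 0.693]
force: [0.2, 0.2, 4.1]
finger_gap: 0.467
```

>>> arm_command(series=[[[-0.15, 0, 0, 0.08], [-0.15, 0, 0, 0.08], [-0.15, 0, 0, 0.08], [-0.15, 0, 0, 0.08], [0, 0, 0, 0]]])

```text
t: 7.0
tcp_pos: [0.5391, 0.0256, 0.1457]
tool_rot: [0.25, 0.662, -0.249, 0.662]
force: [0.3, 0.2, 3.9]
finger_gap: 0.465
```

>>> arm_command(series=[[[-0.15, 0, 0, 0.08], [-0.15, 0, 0, 0.08], [-0.15, 0, 0, 0.08], [-0.15, 0, 0, 0.08], [0, 0, 0, 0]]])

```text
t: 7.5
tcp_pos: [0.5391, 0.0256, 0.1464]
tool_rot: [0.352, 0.614, -0.351, 0.614]
force: [-0.8, -0.5, 4.8]
finger_gap: 0.465
```

>>> arm_command(series=[[[-0.15, 0, 0, 0.08], [-0.15, 0, 0, 0.08], [-0.15, 0, 0, 0.08], [-0.15, 0, 0, 0.08], [0, 0, 0, 0]]])

```text
t: 8.0
tcp_pos: [0.5392, 0.0256, 0.1472]
tool_rot: [0.445, 0.55, -0.445, 0.55]
force: [0.4, 0.9, 6.1]
finger_gap: 0.467
```

>>> arm_command(series=[[[-0.15, 0, 0, 0.08], [-0.15, 0, 0, 0.08], [-0.15, 0, 0, 0.08], [-0.15, 0, 0, 0.08], [0, 0, 0, 0]]])

```text
t: 8.5
tcp_pos: [0.5394, 0.0257, 0.1479]
tool_rot: [0.527, 0.472, -0.526, 0.472]
force: [-1.0, 0.6, 6.6]
finger_gap: 0.461
```

```bash
python3 -c "
from h import *
s=status.sense();print(s['q'],s['force'],s['ft_torque'],s['tcp_pos'])"
```

```text
[-1.59694258e-01  5.30941637e-01  1.72689211e+00  6.69280170e-04
  8.82903130e-01  1.52091825e+00] [-0.97306951  0.63222259  6.57919236] [ 0.15987602  0.03520518 -0.02055887] [0.53940284 0.02570663 0.14790109]
```

>>> arm_command(series=[[[-0.2, 0, 0, 0.08], [-0.2, 0, 0, 0.08], [-0.2, 0, 0, 0.08], [-0.2, 0, 0, 0.08], [-0.2, 0, 0, 0.08], [0, 0, 0, 0]]])

```text
t: 9.1
tcp_pos: [0.5394, 0.0256, 0.1489]
tool_rot: [0.61, 0.358, -0.61, 0.358]
force: [-0.1, 0.1, 6.7]
finger_gap: 0.465
```

>>> arm_command(series=[[[-0.2, 0, 0, 0.05], [-0.2, 0, 0, 0.05], [-0.2, 0, 0, 0.05], [0, 0, 0, 0]]])

```text
t: 9.5
tcp_pos: [0.5392, 0.0255, 0.1493]
tool_rot: [0.635, 0.311, -0.635, 0.311]
force: [-0.8, -0.3, 5.9]
finger_gap: 0.466
```

>>> arm_command(series=[[[-0.5, 0, 0, 0], [-0.5, 0, 0, 0], [0, 0, 0, 0]]])

```text
t: 9.8
tcp_pos: [0.5389, 0.0256, 0.1497]
tool_rot: [-0.635, -0.311, 0.635, -0.31]
force: [1.2, 0.7, 1.2]
finger_gap: 0.464
```

>>> arm_command(series=[[[-0.5, 0, 0, 0], [-0.5, 0, 0, 0], [0, 0, 0, 0]]])

```text
t: 10.1
tcp_pos: [0.5386, 0.0256, 0.1507]
tool_rot: [-0.635, -0.31, 0.636, -0.31]
force: [-0.2, -1.1, -1.1]
finger_gap: 0.466
```

>>> arm_command(series=[[[-0.7, 0, 0, 0], [-0.7, 0, 0, 0], [0, 0, 0, 0]]])

```text
t: 10.4
tcp_pos: [0.5391, 0.0255, 0.1525]
tool_rot: [0.636, 0.31, -0.636, 0.31]
force: [-0.1, 0.5, -0.2]
finger_gap: 0.465
```

```bash
python3 -c "
from h import *
s=status.sense();print(s['force'],s['ft_torque'],s['tcp_pos'],R.from_quat(s['tool_rot']).as_matrix().round(4).tolist())"
```

```text
[-0.09724851  0.47453635 -0.21077459] [-0.02285021 -0.00951796 -0.02431232] [0.53910146 0.02551289 0.15248932] [[0.0001, 0.7881, -0.6156], [-0.0, -0.6156, -0.7881], [-1.0, 0.0001, -0.0]]
```

>>> arm_command(series=[[[-3, 0, 0, 0], [-5, 0, 0, 0], [-5, 0, 0, 0], [0, 0, 0, 0]]])

```text
t: 10.8
tcp_pos: [0.5398, 0.0254, 0.1665]
tool_rot: [0.636, 0.31, -0.635, 0.31]
force: [-0.5, -0.8, -0.8]
finger_gap: 0.464
```

>>> arm_command(series=[[[-10, 0, 0, 0], [-15, 0, 0, 0], [-20, 0, 0, 0], [-20, 0, 0, 0], [0, 0, 0, 0], [0, 0, 0, 0]]], force=25)

```text
t: 11.4
tcp_pos: [0.5391, 0.0255, 0.2307]
tool_rot: [0.636, 0.31, -0.635, 0.31]
force: [-0.5, 0.1, -0.0]
finger_gap: 0.464
```

```bash
python3 - <<'E'
from h import *
s=status.sense();w=np.ascontiguousarray(snapshot("wrist")[:,:,::-1]);cv2.imwrite("pics/w3.png",w)
t=snapshot("top")[:,:,::-1];cv2.imwrite("pics/t3.png",np.hstack([cv2.resize(w,(400,300)),cv2.resize(t,(400,300))]))
M=R.from_quat(s["tool_rot"]).as_matrix();print(s["tcp_pos"],s["q"].round(2),s["finger_gap"],(M.T@(np.array([.4533,-.354,s["tcp_pos"][2]])-s["tcp_pos"])*1e3).round(1))
E
```

```text
[0.53905183 0.0255292  0.23071882] [-0.16  0.41  1.65 -0.    1.08  2.07] 0.4642549990526146 [ -0.  166.1 351.9]
```

View pics/t3.png

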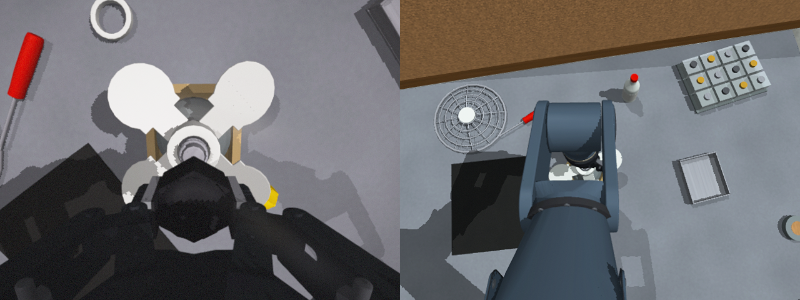

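>>> arm_command(series=[[[0, 18, 39, 0], [0, 18, 39, 0], [0, 18, 39, 0], [0, 18, 39, 0], [0, 18, 39, 0], [0, 18, 39, 0], [0, 19, 39, 0], [0, 19, 39, 0], [0, 19, 40, 0]]])

```text
t: 12.4
tcp_pos: [0.4513, -0.3545, 0.229]
tool_rot: [-0.635, -0.311, 0.636, -0.309]
force: [0.9, -0.5, -0.9]
finger_gap: 0.462
```

>>> arm_command(series=[[[40, 0, 0, 0], [45, 0, 0, 0], [45, 0, 0, 0], [35, 0, 0, 0], [20, 0, 0, 0], [15, 0, 0, 0], [0, 0, 0, 0], [0, 0, 0, 0]]])

```text
t: 13.2
tcp_pos: [0.4525, -0.3536, 0.0304]
tool_rot: [-0.636, -0.31, 0.636, -0.31]
force: [1.0, -0.4, 0.8]
finger_gap: 0.462
```

```bash
python3 - <<'E'
from h import *
s=status.sense();w=np.ascontiguousarray(snapshot("wrist")[:,:,::-1]);cv2.imwrite("pics/w4.png",w)
print(s["tcp_pos"],s["q"].round(2),s["finger_gap"],s["force"])
E
```

```text
[ 0.45252769 -0.35360422  0.03041745] [-0.86  0.76  1.7  -0.    0.69  1.38] 0.461659103285627 [ 1.00370292 -0.40736195  0.76124033]
```

View pics/w4.png

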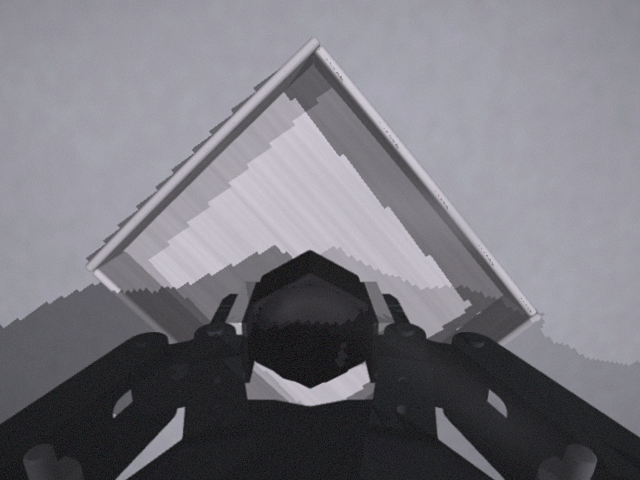

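Spinner is over the tray's middle. Lower the last 20 mm and open partly.

>>> arm_command(series=[[[10, 0, 0, 0], [8, 0, 0, 0], [2, 0, 0, 0], [0, 0, 0, 0], [0, 0, 0, 0]]])

```text
t: 13.75
tcp_pos: [0.4524, -0.3535, 0.0105]
tool_rot: [0.636, 0.31, -0.636, 0.31]
force: [1.0, 0.0, -0.2]
finger_gap: 0.465
```

>>> arm_command(series=[[[0, 0, 0, 0], [0, 0, 0, 0], [0, 0, 0, 0], [0, 0, 0, 0]]], jaw=65)

```text
t: 14.15
tcp_pos: [0.4525, -0.3535, 0.0106]
tool_rot: [0.636, 0.31, -0.636, 0.31]
force: [-0.6, -0.1, 0.1]
finger_gap: 0.654
```

>>> arm_command(series=[[[-20, 0, 0, 0], [-40, 0, 0, 0], [-50, 0, 0, 0], [-50, 0, 0, 0], [-50, 0, 0, 0], [-40, 0, 0, 0]]])

```text
t: 14.75
tcp_pos: [0.4526, -0.3537, 0.2638]
tool_rot: [0.636, 0.309, -0.635, 0.311]
force: [0.7, -0.8, -0.1]
finger_gap: 0.654
```

```bash
python3 - <<'E'
from h import *
s=status.sense();w=np.ascontiguousarray(snapshot("wrist")[:,:,::-1]);cv2.imwrite("pics/w5.png",w)
M=R.from_quat(s["tool_rot"]).as_matrix();print(s["t"],s["tcp_pos"],s["q"].round(2),s["finger_gap"])
c=cam("wrist",s);u=proj(c,[[.4533,-.354,.03],[.4533,-.354,.004]]);print(u)
print("dark near tray centre:",w.max(2)[int(u[0,1])-8:int(u[0,1])+8,int(u[0,0])-8:int(u[0,0])+8].mean())
print((M.T@(np.array([.5394,.0256,s["tcp_pos"][2]])-s["tcp_pos"])*1e3).round(1),"yaw",np.degrees(np.arctan2(M[1,2],M[0,2])))
E
```

```text
14.75 [ 0.4526236  -0.35367255  0.26376598] [-0.86  0.42  1.53  0.    1.19  1.38] 0.6537861658404389
[[308.95097187 201.934649  ]
 [308.9714585  197.84512361]]
dark near tray centre: 55.0390625
[  -0.7 -165.1 -352.3] yaw -127.99789688858124
```

>>> arm_command(series=[[[0, -17, -35, 0], [0, -17, -35, 0], [0, -17, -35, 0], [0, -16, -35, 0], [0, -16, -35, 0], [0, -16, -35, 0], [0, -16, -35, 0], [0, -16, -35, 0], [0, -17, -36, 0], [0, -17, -36, 0]]], jaw=100)

```text
t: 15.8
tcp_pos: [0.539, 0.0271, 0.2602]
tool_rot: [-0.635, -0.31, 0.636, -0.31]
force: [0.8, -1.2, -0.0]
finger_gap: 1.003
```

>>> arm_command(series=[[[0, 0, 0, -0.145], [0, 0, 0, -0.145], [0, 0, 0, -0.145], [0, 0, 0, -0.145], [0, 0, 0, -0.145], [0, 0, 0, -0.145], [0, 0, 0, -0.145], [0, 0, 0, -0.145], [0, 0, 0, -0.145], [0, 0, 0, -0.145]]])

```text
t: 16.8
tcp_pos: [0.5387, 0.0256, 0.2601]
tool_rot: [0.268, 0.654, -0.268, 0.654]
force: [0.1, -0.6, -0.3]
finger_gap: 0.999
```

>>> arm_command(series=[[[0, 0, 0, -0.13], [20, 0, 0, 0], [20, 0, 0, 0], [0, 0, 0, 0], [0, 0, 0, 0]]])

```text
t: 17.3
tcp_pos: [0.5388, 0.0256, 0.2203]
tool_rot: [0.227, 0.67, -0.227, 0.669]
force: [0.6, 0.7, 1.0]
finger_gap: 0.998
```

```bash
python3 - <<'E'
from h import *
s=status.sense();w=np.ascontiguousarray(snapshot("wrist")[:,:,::-1]);cv2.imwrite("pics/w6.png",w);np.save("s6.npy",s,allow_pickle=True)
M=R.from_quat(s["tool_rot"]).as_matrix();print(s["t"],s["tcp_pos"],s["q"].round(2),"yaw",np.degrees(np.arctan2(M[1,2],M[0,2])))
c=cam("wrist",s);v=w.copy()
a=np.arange(40)*np.pi/20;C=np.array([.5394,.0256])
for z,r,col in((.146,.028,(0,0,255)),(.146,.017,(0,0,255)),(.163,.011,(0,255,0))):
    cv2.polylines(v,[proj(c,np.c_[C+r*np.c_[np.cos(a),np.sin(a)],np.full(40,z)]).astype(np.int32)],True,col,1)
for k in range(4):
    th=np.radians(7.5+90*k);d=np.array([np.cos(th),np.sin(th)])
    p=proj(c,[np.r_[C+.03*d,.12],np.r_[C+.114*d,.12]]).astype(int);cv2.line(v,p[0].tolist(),p[1].tolist(),(255,0,0),1)
cv2.imwrite("pics/w6v.png",v)
E
```

```text
17.3 [0.53884148 0.02555551 0.22026392] [-0.16  0.43  1.66  0.    1.06  0.49] yaw -37.474157514725
```

View pics/w6v.png

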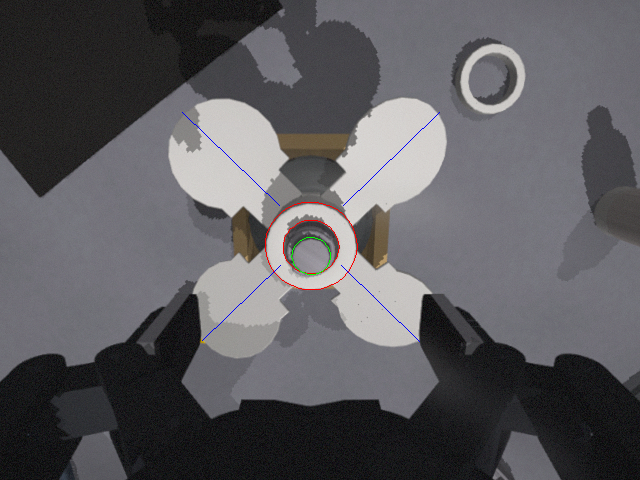

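>>> arm_command(series=[[[20, 0.4, 0.5, 0], [25, 0, 0, 0], [25, 0, 0, 0], [15, 0, 0, 0], [0, 0, 0, 0]]], jaw=78)

```text
t: 17.85
tcp_pos: [0.5391, 0.0256, 0.1345]
tool_rot: [0.227, 0.671, -0.227, 0.669]
force: [0.3, 0.1, 0.8]
finger_gap: 0.78
```

>>> arm_command(series=[[[5, 0, 0, 0], [4, 0, 0, 0], [2, 0, 0, 0], [0, 0, 0, 0]]])

```text
t: 18.25
tcp_pos: [0.5399, 0.0255, 0.1247]
tool_rot: [0.227, 0.669, -0.227, 0.67]
force: [0.2, 0.5, -0.5]
finger_gap: 0.782
```

>>> arm_command(series=[[[0, 0, 0, 0], [0, 0, 0, 0], [0, 0, 0, 0], [0, 0, 0, 0]]], jaw=55, force=20)

```text
t: 18.65
tcp_pos: [0.5399, 0.0256, 0.125]
tool_rot: [0.227, 0.669, -0.227, 0.67]
force: [-2.0, 0.3, 4.5]
finger_gap: 0.636
```

>>> arm_command(series=[[[-0.5, 0, 0, 0], [-0.5, 0, 0, 0], [-1, 0, 0, 0], [0, 0, 0, 0]]])

```text
t: 19.05
tcp_pos: [0.5396, 0.0256, 0.1261]
tool_rot: [0.227, 0.67, -0.227, 0.669]
force: [0.8, 1.1, -0.6]
finger_gap: 0.631
```

>>> arm_command(series=[[[-1.5, 0, 0, 0], [-1.5, 0, 0, 0], [-2, 0, 0, 0], [0, 0, 0, 0]]])

```text
t: 19.45
tcp_pos: [0.5398, 0.0255, 0.1318]
tool_rot: [0.227, 0.669, -0.227, 0.67]
force: [-0.9, 0.0, -2.1]
finger_gap: 0.634
```

Lifting freely with about the blade's weight. Continue.

>>> arm_command(series=[[[-4, 0, 0, 0], [-5, 0, 0, 0], [-6, 0, 0, 0], [-6, 0, 0, 0], [-6, 0, 0, 0], [0, 0, 0, 0]]], force=30)

```text
t: 20.05
tcp_pos: [0.5405, 0.0254, 0.1596]
tool_rot: [0.227, 0.669, -0.227, 0.67]
force: [-0.1, 1.1, -1.2]
finger_gap: 0.636
```

>>> arm_command(series=[[[-8, 0, 0, 0], [-10, 0, 0, 0], [-12, 0, 0, 0], [-15, 0, 0, 0], [-15, 0, 0, 0], [-15, 0, 0, 0], [-15, 0, 0, 0], [0, 0, 0, 0], [0, 0, 0, 0]]])

```text
t: 20.95
tcp_pos: [0.5398, 0.0255, 0.2489]
tool_rot: [0.227, 0.669, -0.227, 0.67]
force: [-0.4, -0.5, -1.1]
finger_gap: 0.632
```

```bash
python3 - <<'E'
from h import *
s=status.sense();w=np.ascontiguousarray(snapshot("wrist")[:,:,::-1]);cv2.imwrite("pics/w7.png",w)
M=R.from_quat(s["tool_rot"]).as_matrix();print(s["t"],s["tcp_pos"],s["q"].round(2),s["finger_gap"],s["force"],s["ft_torque"])
print((M.T@(np.array([.4865,.340,s["tcp_pos"][2]])-s["tcp_pos"])*1e3).round(1))
E
```

```text
20.95 [0.5397581  0.02552404 0.24892665] [-0.16  0.39  1.63 -0.    1.12  0.49] 0.6321805663892035 [-0.40510527 -0.51712118 -1.12108734] [-0.03976681  0.00172711  0.00022872]
[-1.000e-01  2.172e+02 -2.336e+02]
```

View pics/w7.png

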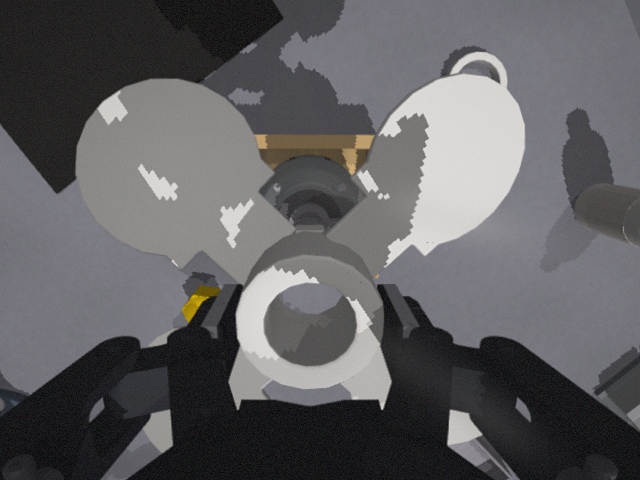

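>>> arm_command(series=[[[0, 15, -16, 0], [0, 27, -29, 0], [0, 30, -32, 0], [0, 30, -32, 0], [0, 30, -32, 0], [0, 30, -33, 0], [0, 30, -33, 0], [0, 18, -19, 0], [0, 7, -8, 0], [0, 0, 0, 0]]])

```text
t: 22.0
tcp_pos: [0.4852, 0.3408, 0.2474]
tool_rot: [0.226, 0.67, -0.227, 0.669]
force: [0.4, -1.5, -1.3]
finger_gap: 0.633
```

>>> arm_command(series=[[[20, 0, 0, 0], [35, 0, 0, 0], [40, 0, 0, 0], [40, 0, 0, 0], [30, 0, 0, 0], [20, 0, 0, 0], [10, 0, 0, 0], [0, 0, 0, 0], [0, 0, 0, 0]]])

```text
t: 22.9
tcp_pos: [0.487, 0.3396, 0.0541]
tool_rot: [0.228, 0.669, -0.227, 0.67]
force: [-0.8, -0.6, -2.4]
finger_gap: 0.633
```

```bash
python3 - <<'E'
from h import *
s=status.sense();w=np.ascontiguousarray(snapshot("top")[:,:,::-1]);cv2.imwrite("pics/t8.png",w)
print(s["t"],s["tcp_pos"],s["q"].round(2),s["finger_gap"],s["force"])
E
```

```text
22.9 [0.48695089 0.33960874 0.05414334] [ 0.42  0.73  1.64 -0.    0.77  1.08] 0.6327560850662107 [-0.78437776 -0.63875132 -2.44638717]
```

Lower stepwise to contact (expected at TCP ≈ 0.027–0.031).

>>> arm_command(series=[[[8, 0, 0, 0], [7, 0, 0, 0], [5, 0, 0, 0], [2, 0, 0, 0], [0, 0, 0, 0]]])

```text
t: 23.45
tcp_pos: [0.4856, 0.34, 0.0309]
tool_rot: [0.227, 0.67, -0.227, 0.669]
force: [0.9, -0.2, -1.3]
finger_gap: 0.63
```

>>> arm_command(series=[[[1, 0, 0, 0], [1, 0, 0, 0], [0, 0, 0, 0]]])

```text
t: 23.75
tcp_pos: [0.486, 0.3401, 0.0294]
tool_rot: [0.227, 0.67, -0.227, 0.67]
force: [-0.9, -0.2, -1.7]
finger_gap: 0.628
```

>>> arm_command(series=[[[0.7, 0, 0, 0], [0.7, 0, 0, 0], [0, 0, 0, 0]]])

```text
t: 24.05
tcp_pos: [0.486, 0.3401, 0.028]
tool_rot: [0.227, 0.67, -0.227, 0.67]
force: [0.2, 1.1, -2.4]
finger_gap: 0.627
```

>>> arm_command(series=[[[0.5, 0, 0, 0], [0.5, 0, 0, 0], [0, 0, 0, 0]]])

```text
t: 24.35
tcp_pos: [0.486, 0.3401, 0.0271]
tool_rot: [0.227, 0.67, -0.227, 0.67]
force: [0.3, -0.4, 0.0]
finger_gap: 0.635
```

Contact (the weight is gone). Release slowly and rise.

>>> arm_command(series=[[[0, 0, 0, 0], [0, 0, 0, 0], [0, 0, 0, 0], [0, 0, 0, 0]]], jaw=80)

```text
t: 24.75
tcp_pos: [0.4861, 0.3402, 0.0271]
tool_rot: [0.227, 0.67, -0.227, 0.67]
force: [-0.2, -0.4, 0.0]
finger_gap: 0.8
```

>>> arm_command(series=[[[-10, 0, 0, 0], [-20, 0, 0, 0], [-40, 0, 0, 0], [-50, 0, 0, 0], [-50, 0, 0, 0], [-50, 0, 0, 0], [0, 0, 0, 0]]])

```text
t: 25.45
tcp_pos: [0.4903, 0.3423, 0.2561]
tool_rot: [0.231, 0.665, -0.223, 0.674]
force: [1.1, 0.1, 0.8]
finger_gap: 0.804
```

>>> arm_command(series=[[[0, -40, -20, 0], [0, -40, -20, 0], [0, -40, -20, 0], [0, 0, 0, 0], [0, 0, 0, 0]]])

```text
t: 25.95
tcp_pos: [0.3643, 0.281, 0.2473]
tool_rot: [0.227, 0.67, -0.227, 0.67]
force: [0.4, 0.0, 0.2]
finger_gap: 0.801
```

```bash
python3 - <<'E'
from h import *
s=status.sense();t=np.ascontiguousarray(snapshot("top")[:,:,::-1]);sc=snapshot("scene")[:,:,::-1]
print(s["t"],s["tcp_pos"],s["force"])
cv2.imwrite("pics/t9.png",np.vstack([cv2.resize(t,(400,300)),cv2.resize(sc,(400,300))]))
cv2.imwrite("pics/t9f.png",t)
E
```

```text
25.95 [0.36428114 0.28097133 0.24725982] [0.42988574 0.01686919 0.21955117]
```

View pics/t9.png

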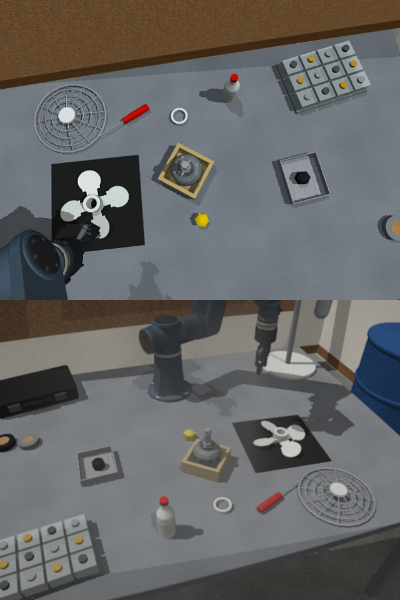

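```bash
python3 -c "
from h import *
print(at_z(cam('top'),[[149,325]],.048))
from station import ticket
print(ticket.sign_off())"
```

```text
[[0.48516945 0.33514623 0.048     ]]
the job is handed in; nothing more can be done
None
```

The spinner is in the steel tray and the blade is lying hub upright on the rubber mat. I handed the job in at about 26 s of the 72 s allowed; sign-off reports no verdict.

- **Spinner:** I gripped it on two flats at 20 N and turned it clockwise about 3.4 rad. The tool rose about 6 mm with it, and the wrist reading stayed between about 4 and 7 N. A gentle tug then showed no resistance, so I lifted it off and set it in the middle of the tray.
- **Blade:** I gripped the hub between the vanes and lifted it straight up, with a pull of only about 1–2 N at the wrist. I lowered it in small steps until the weight came off the wrist, then let go.
- **Last checks:** The final top and scene pictures show the spinner in the tray. The blade's hub centre measured about (0.485, 0.335), 5 mm from the mat's centre at (0.4865, 0.340). The screwdriver, bottle and ring look unmoved, and the gripper was clear of everything.
- **Disagreements:** My first estimate of the spinner's flat angle from the top picture was 14°. The wrist fits gave about 8.5°, and I used those. The jaws read about 54 mm on the 56 mm hub, but the hold was firm.
- **Not measured:** I could not read the contact forces on the thread and hub directly, only at the wrist. I judged the hub upright by eye.

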